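Pack the pressure-fitting kit tray

ROBOT

A 7-joint arm with a two-finger parallel gripper is mounted at the origin on the work surface. World frame = base frame: x ahead of the robot, y to its left, z up, the work surface at z = 0. Lengths are in m, angles in rad, forces in N, time in s.
With the tool pointing down it reaches from about 0.425 to 0.925 m from the base axis. Payload 6.8 kg.
Tool frame: the origin (TCP) lies midway between the tips of the shut fingers; the grasp point (between the pads) lies 19 mm behind it; z points along the fingers, y is the line along which they close (so a half turn about z gives the same grasp; the last joint's range is limited). The gripper opens to 85 mm and grips with 20 to 120 N. Pads are 22 mm wide; open, the fingers measure 114 mm over their backs; the gripper's body (76 mm by 85 mm) begins 54 mm behind the grasp point. The pads swing forward as they close: fully open they stand 13 mm farther back than shut.
Start: joints at [-1.223, 0.477, 0.022, 1.555, -0.011, 1.109, -0.083], TCP at [0.297, 0.606, 0.201] pointing down, gripper open.
Joint ranges: [-2.96, 2.96], [-0.34, 2.1], [-1.41, 1.46], [0.24, 2.44], [-1.37, 4.51], [0.17, 1.92], [-2.96, 2.96]. Speed limits (rad/s): [2.39, 2.39, 3.14, 3.14, 3.14, 3.14, 3.14].

INTERFACE

Orientations are given as a rotation vector (axis times angle).
In Python, from bench import r gives the robot as it stands. The module is installed in compiled form; this text tells all that it offers.
- The arm moves only by the tool apply_moves, never from a script. Its argument "rows" is a list of rows, each a list of 6 numbers: the shift along the tool's x, y, z scaled (see below), then the turn, a rotation vector about the tool's x, y, z scaled (see below). A call has 1 to 5 rows; each row is the pose to reach, as a shift and turn from the pose commanded when the call began, along the tool's axes at that moment; what a row does not reach only later rows make up. The controller multiplies each number of a shift by 0.25 m and each number of a turn by 90 degrees. A row lasts 1/8 s, in which the tool goes at most 62.5 mm and 10.7 degrees, less where a joint would pass 70% of its speed; a pose out of reach is approached as far as the arm can. A call with a number of a shift or a turn outside -1 to 1 is refused whole. A call with a gripper value outside its range is refused whole. "claw" is the opening, from 0 (shut) to 1 (fully open), set as the call begins (left out, the last holds). The fingers move at their own pace and stop on an object; "newtons" is the grip in N (left out, the last holds). Time passes only in rows, so rows that repeat a pose let the fingers close. It gives the time, the measured TCP pose, the force, the opening and the grip force at its end, in the units of the state.
- r.get_obs(): the state, without advancing time (a new reading comes with each control period).
- r.grab_frame(name): name is "side" or "top"; returns a dict with "pixels" (400x640x3 uint8, red, green, blue), "intrinsics" (3x3 intrinsics, pixels), "eye" and "attitude" of the camera in the world. Camera axes: x right, y up, looking along -z (the intrinsics and any distortion apply to the point x, -y, -z); pixel columns grow to the right and rows downward; lengths in m; the calibration is good to about 2 mm. A picture is of the moment at which its call begins. There is no depth.
- r.hand_in(): hands the job in; it is judged then, once.
Trained networks look in a picture, given as the dict that the camera call returned (one of the last four; its "shot" number tells which), for a name from the list of things; names that differ only in an ending like _2 or _b are one class to them, and where a whole thing is asked for, a point or a joint stands for the part that bears it (a point fixed in the world has none). Each returns a list of dicts, best first, with "conf" (0 to 1); they miss things now and then, are a little off and sometimes report something else, mostly with a low value. They report only what shows in the picture. A call takes as long as a camera call. They do not tell look-alikes from the thing itself.
- r.search_frame(picture, thing): "rect" ([left, top, width, height] in pixels, round what is visible of it).
- r.outline_of(picture, thing): "pixels" (400x640 bool, what is visible of it) and "rect" ([left, top, width, height] in pixels, round what is visible of it).
- r.landmark_of(picture, thing): "point" ([column, row] in pixels: a listed point, or the origin of a listed thing).
The state is a dict: "clock": time; "joints": joint angles; "qvel": joint speeds; "tau": joint torques, N m; "tcp_pos": TCP position; "orientation": TCP orientation; "contact_force": force on the tool from outside, world axes, zero at the start; "moment": the same for the moment, N m; "grip_width": finger opening in m; "gripper_force": force on a finger pad.
Only numpy, scipy, OpenCV 4.12 (cv2) and the standard library are available. Lean on these libraries where they do the work, as an engineer would, in place of code of your own. Each camera call takes 0.05 s, during which the arm holds its last target. There are 200 camera calls.

TASK

Put the four steel pressure fittings scattered on the bench back into the foam kit tray, each standing upright on the floor of the pocket of its own shape: the large hexagonal adapter, the large round coupling, the square valve block and the long manifold bar. Set each one down without dropping it. The small hexagonal adapter and the small round coupling belong to another kit: leave them standing where they are.

Things in the scene. Friction and masses are not known exactly. Their poses are not given: they have to be found in the camera images.
- hex_mid (a point): the large hexagonal steel adapter, standing: hexagonal body 36 mm across flats, 48 mm high, with a 20 mm wide, 8 mm high stub on top (56 mm in all); origin on its centre line, half-way up its main body, z up, 24 mm above its foot; two opposite flats face its own +y and -y. Belongs in the hexagonal pocket. All parts stand on the bench (z = 0), 25 mm or more clear of all else
- round_mid (a point): the large round steel coupling, standing: plain cylinder 40 mm in diameter, 48 mm high, with a 20 mm wide, 8 mm high stub on top; origin on its centre line, half-way up its main body, z up, 24 mm above its foot. Belongs in the round pocket
- square_mid (a point): the square steel valve block, standing: 36 x 36 mm in plan along its own x and y, 48 mm high, flat top with one dark bore; origin on its centre line, half-way up its main body, z up, 24 mm above its foot. Belongs in the square pocket
- bar_mid (a point): the long steel manifold bar: 70 mm along its own x, 26 mm along y, 48 mm high, flat top with three dark bores in a row; origin on its centre line, half-way up its main body, z up, 24 mm above its foot. Belongs in the long pocket
- small_hex_mid (a point): look-alike that stays: small hexagonal steel adapter, 24 mm across flats, body 44 mm high plus 8 mm stub; origin half-way up its body, 22 mm above the bench
- small_round_mid (a point): look-alike that stays: small round steel coupling, 26 mm in diameter, body 44 mm high plus 8 mm stub; origin half-way up its body, 22 mm above the bench
- pocket_hex_floor (a point): the hexagonal pocket in the kit tray's black foam: hexagonal, 52 mm across flats, two flats facing its own +y and -y, 12 mm deep, grey floor; origin at the centre of its floor (19 mm above the bench; foam top at 31 mm), z up. Tray: fixed, aluminium-edged, 212 mm square, 31 mm high; pockets 98 mm apart, two by two, in any order, all with the same yaw
- pocket_round_floor (a point): the round pocket in the kit tray's black foam: round, 56 mm in diameter, 12 mm deep, grey floor; origin at the centre of its floor (19 mm above the bench; foam top at 31 mm), z up. A part held by its upper half can be lowered to the floor with the fingers still above the foam
- pocket_square_floor (a point): the square pocket in the kit tray's black foam: square, 52 x 52 mm along its own x and y, 12 mm deep, grey floor; origin at the centre of its floor (19 mm above the bench; foam top at 31 mm), z up
- pocket_bar_floor (a point): the long pocket in the kit tray's black foam: rectangular, 86 mm along its own x by 42 mm along y, 12 mm deep, grey floor; origin at the centre of its floor (19 mm above the bench; foam top at 31 mm), z up
Mind the look-alikes: they are no part of the job. Leave any pink or red look-alike of the part that bears square_mid alone.

How it is judged:
At the end, for the whole second after the job is handed in: Each of the four parts in the pocket of its own shape: centre within 14 mm of the pocket's centre, foot within 4 mm of its floor, upright (0.12 rad), at rest (0.02 m/s). The small hexagonal and small round parts upright (0.15 rad) within 25 mm of where they started (horizontal distance between hex_mid and pocket_hex_floor below 0.014 m and z of hex_mid in the frame of pocket_hex_floor below 0.028 m and angle between each of hex_mid, round_mid, square_mid, bar_mid's own z axis and vertical below 0.12 rad and linear speed of each of hex, round, square, bar below 0.02 m/s and horizontal distance between round_mid and pocket_round_floor below 0.014 m and z of round_mid in the frame of pocket_round_floor below 0.028 m and horizontal distance between square_mid and pocket_square_floor below 0.014 m and z of square_mid in the frame of pocket_square_floor below 0.028 m and horizontal distance between bar_mid and pocket_bar_floor below 0.014 m and z of bar_mid in the frame of pocket_bar_floor below 0.028 m and distance of each of small_hex_mid, small_round_mid from where it was at the start of the episode below 0.025 m and angle between each of small_hex_mid, small_round_mid's own z axis and vertical below 0.15 rad); the robot touches nothing.
It fails at once if a part is dropped or thrown (moves faster than 0.9 m/s with the fingers off it) ((contact force between hex and the fingers below 0.05 N and linear speed of hex above 0.9 m/s) or (contact force between round and the fingers below 0.05 N and linear speed of round above 0.9 m/s) or (contact force between square and the fingers below 0.05 N and linear speed of square above 0.9 m/s) or (contact force between bar and the fingers below 0.05 N and linear speed of bar above 0.9 m/s)).
It fails at once if the small hexagonal part is moved by more than 25 mm or tipped over (distance of small_hex_mid from where it was at the start of the episode above 0.025 m or angle between small_hex_mid's own z axis and vertical above 0.6 rad).
It fails at once if the small round part is moved by more than 25 mm or tipped over (distance of small_round_mid from where it was at the start of the episode above 0.025 m or angle between small_round_mid's own z axis and vertical above 0.6 rad).
It also fails if it takes over 102 s, if anything falls off the work surface, if the arm or the gripper's body presses on something with over 40 N, if the wrist force passes 120 N, or if a joint passes its speed limit or range.

## Working session

There is one attempt and no reset: what is moved stays moved. The work goes in short steps, Python scripts to look and compute and a tool call to move; the robot and the scene stay as the last step left them, time stands still between calls to the robot, and variables do not carry over. Pictures are saved under pics/ and viewed, at most 14 in all, crops included, and the job is handed in when it is done.

Besides the shell and the picture viewer there is one more tool, called after ">>>" by a JSON object that holds its "op" and its "data", one argument or row to a line. apply_moves: Moves the arm, as the interface text tells. Its arguments: {"type":"object","properties":{"rows":{"type":"array","items":{"type":"array","items":{"type":"number"}}},"claw":{"type":"number"},"newtons":{"type":"number"}},"required":["rows"]}

```bash
mkdir -p pics
cat > h.py <<'E'
import numpy as np, cv2
from bench import r
from scipy.spatial.transform import Rotation as R
def rot(f):
    a=np.array(f['attitude'],float)
    return a if a.shape==(3,3) else R.from_rotvec(a).as_matrix() if a.size==3 else R.from_quat(a).as_matrix()
def ray(f,p):
    K=np.array(f['intrinsics']); d=np.linalg.solve(K,[p[0],p[1],1.]); d=rot(f)@[d[0],-d[1],-d[2]]
    return np.array(f['eye'],float),d/np.linalg.norm(d)
def atz(f,p,z):
    o,d=ray(f,p); return o+d*(z-o[2])/d[2]
def proj(f,X):
    c=rot(f).T@(np.array(X,float)-np.array(f['eye'])); q=np.array(f['intrinsics'])@[c[0],-c[1],-c[2]]; return q[:2]/q[2]
def tri(f,p,g,q):
    A=[];b=[]
    for o,d in (ray(f,p),ray(g,q)):
        P=np.eye(3)-np.outer(d,d); A.append(P); b.append(P@o)
    return np.linalg.lstsq(np.vstack(A),np.hstack(b),rcond=None)[0]
def save(f,n): cv2.imwrite('pics/'+n,f['pixels'][:,:,::-1])
names='hex_mid round_mid square_mid bar_mid small_hex_mid small_round_mid pocket_hex_floor pocket_round_floor pocket_square_floor pocket_bar_floor'.split()
E
python3 - <<'E'
from h import *
t=r.grab_frame('top'); s=r.grab_frame('side')
save(t,'t0.png'); save(s,'s0.png')
print({k:t[k] for k in t if k!='pixels'},{k:s[k] for k in s if k!='pixels'})
print(r.get_obs())
for n in names:
    a=r.landmark_of(t,n); b=r.landmark_of(s,n)
    print(n,[(np.round(x['point']).tolist(),round(x['conf'],2)) for x in a],[(np.round(x['point']).tolist(),round(x['conf'],2)) for x in b])
    if a and b: print('   ',[tri(t,x['point'],s,y['point']).round(3).tolist() for x in a[:2] for y in b[:2]])
E
```

```text
{'intrinsics': array([[467.15802528,   0.        , 322.615823  ],
       [  0.        , 467.15802528, 204.42000951],
       [  0.        ,   0.        ,   1.        ]]), 'eye': array([ 0.30941571, -0.08859136,  1.04406008]), 'attitude': array([ 0.16562434, -0.17018313, -1.61671983]), 'shot': 1} {'intrinsics': array([[497.87386041,   0.        , 311.30903049],
       [  0.        , 497.87386041, 196.79102784],
       [  0.        ,   0.        ,   1.        ]]), 'eye': array([ 0.06540333, -0.72657205,  0.83724103]), 'attitude': array([ 0.75685673, -0.23930263, -0.55861374]), 'shot': 2}
{'clock': 0.1, 'joints': array([-1.22308269,  0.4777411 ,  0.0223288 ,  1.55635177, -0.01151451,
        1.10931538, -0.08311175]), 'qvel': array([-2.91653195e-05, -2.99407991e-03,  3.62139105e-04, -2.82234229e-03,
       -3.32121587e-05, -1.27509072e-03, -7.36769824e-05]), 'tau': array([ 3.61720617e-03, -5.97764111e+01,  1.61308195e+00, -2.81951076e+01,
        1.26834575e-02,  5.04514479e-03, -3.22596759e-05]), 'tcp_pos': array([0.29687111, 0.60555132, 0.20010719]), 'orientation': array([-7.09723337e-
[... 916 characters left out ...]
.038]]
small_round_mid [([418.0, 190.0], 0.52)] [([396.0, 264.0], 0.64)]
    [[0.553, -0.315, 0.026]]
pocket_hex_floor [([158.0, 220.0], 0.61), ([424.0, 188.0], 0.26)] [([238.0, 128.0], 0.62)]
    [[0.511, 0.273, 0.015], [0.377, -0.212, 0.424]]
pocket_round_floor [([216.0, 184.0], 0.96)] [([290.0, 144.0], 0.85)]
    [[0.592, 0.144, 0.011]]
pocket_square_floor [([172.0, 176.0], 0.91)] [([274.0, 122.0], 0.63), ([404.0, 203.0], 0.16)]
    [[0.612, 0.246, 0.012], [0.81, 0.169, -0.268]]
pocket_bar_floor [([204.0, 227.0], 0.69), ([375.0, 247.0], 0.44)] [([252.0, 149.0], 0.65), ([240.0, 127.0], 0.35)]
    [[0.492, 0.167, 0.025], [0.467, 0.147, 0.117], [0.366, -0.163, 0.321], [0.357, -0.156, 0.365]]
```

View pics/t0.png

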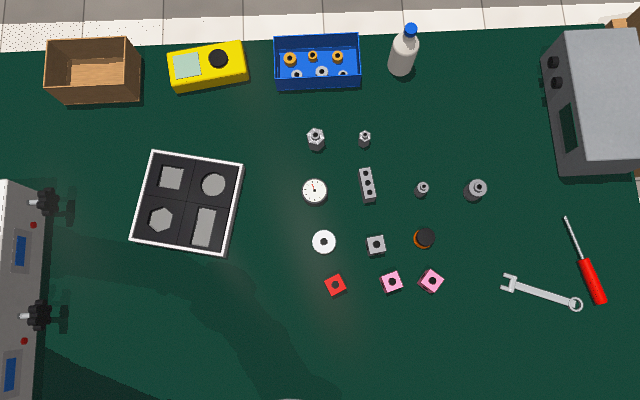

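View pics/s0.png

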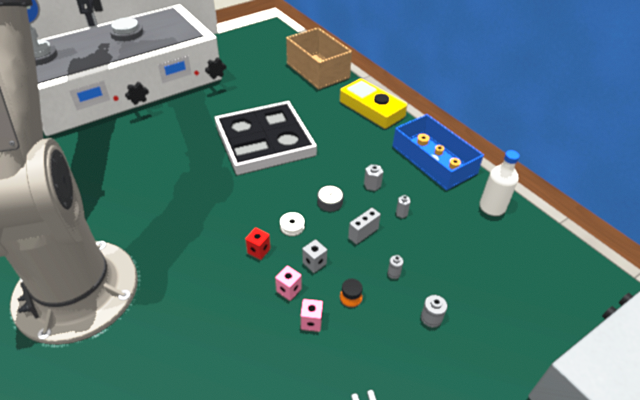

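The top view shows the hex at (317,139), bar (367,185), round (476,189), grey square (376,245), small parts at (364,138) and (422,189), and red/pink blocks in the bottom row. The tray is at (186,203) with square pocket upper left, round upper right, hex lower left and bar lower right. The side view agrees, with the grey square at (314,257). Next I refine poses by silhouette fitting.

```bash
cat > fit.py <<'E'
from h import *
from scipy.optimize import minimize
def poly(n,rad,ph): a=ph+np.arange(n)*2*np.pi/n; return np.c_[rad*np.cos(a),rad*np.sin(a)]
def rect(a,b): return np.array([[a,b],[-a,b],[-a,-b],[a,-b]])/2
SH={'hex_mid':(poly(6,.018/np.cos(np.pi/6),0),.048,1),'round_mid':(poly(40,.02,0),.048,1),'square_mid':(rect(.036,.036),.048,0),
'bar_mid':(rect(.07,.026),.048,0),'small_hex_mid':(poly(6,.012/np.cos(np.pi/6),0),.044,1),'small_round_mid':(poly(40,.013,0),.044,1)}
S=4
def sil(f,n,v,z0=0,box=None):
    P,h,st=SH[n]; c,s=np.cos(v[2]),np.sin(v[2]); M=np.array([[c,s],[-s,c]])
    im=np.zeros((box[3]*S,box[2]*S),np.uint8)
    for pl,a,b in [(P,0,h)]+([(poly(20,.01,0),h,h+.008)] if st else []):
        q=pl@M+v[:2]; X=[np.r_[p,z0+z] for p in q for z in (a,b)]
        u=np.array([(proj(f,x)+.5-box[:2])*S for x in X]).round().astype(np.int32)
        cv2.fillConvexPoly(im,cv2.convexHull(u),1)
    return im>0
def fit(n,views,x0,z0=0):
    B=[];T=[]
    for f,m in views:
        x,y,w,h=cv2.boundingRect(m.astype(np.uint8)); b=[max(x-12,0),max(y-12,0),w+24,h+24]; B.append(b)
        c=m[b[1]:b[1]+b[3],b[0]:b[0]+b[2]].astype(np.uint8); b[2],b[3]=c.shape[1],c.shape[0]
        T.append(cv2.resize(c.astype(np.float32),None,fx=S,fy=S,interpolation=cv2.INTER_LINEAR)>.5)
    def cost(v):
        e=0
        for (f,m),b,t in zip(views,B,T):
            s=sil(f,n,v,z0,b); e+=1-(s&t).sum()/(s|t).sum()
        return e
    best=None
    for y in ([0] if 'round' in n else np.linspace(0,np.pi,9)[:-1]):
        o=minimize(cost,[*x0,y],method='Nelder-Mead',options=dict(initial_simplex=np.array([[*x0,y],[x0[0]+.008,x0[1],y],[x0[0],x0[1]+.008,y],[*x0,y+.3]]),maxiter=80))
        if best is None or o.fun<best.fun: best=o
    return best
def pick(f,n,px):
    L=r.outline_of(f,n); 
    return min(L,key=lambda o:np.hypot(o['rect'][0]+o['rect'][2]/2-px[0],o['rect'][1]+o['rect'][3]/2-px[1])) if L else None
E
cat > m1.py <<'E'
from fit import *
t=r.grab_frame('top'); s=r.grab_frame('side')
g=dict(hex_mid=(.681,-.093),round_mid=(.54,-.436),square_mid=None,bar_mid=(.566,-.198),small_hex_mid=(.676,-.209),small_round_mid=(.553,-.315))
g['square_mid']=tri(t,(374,246),s,(314,257))[:2]; print('sq tri',tri(t,(374,246),s,(314,257)))
ov=t['pixels'].copy()
for n in g:
    vs=[]
    for f in (t,s):
        o=pick(f,n,proj(f,[*g[n],.024]))
        if o is not None: vs.append((f,o['pixels'])); print(n,o['rect'],round(o['conf'],2))
    b=fit(n,vs,g[n]); print('  ',n,b.x.round(4),'loss',round(b.fun,3),'radius',np.hypot(*b.x[:2]).round(3))
# tray
pk=dict(hex=((158,220),(238,128)),round=((216,184),(290,144)),square=((172,176),(274,122)),bar=((204,227),(252,149)))
# layout: unit offsets (along image): square UL, round UR, hex LL, bar LR
sg=dict(square=(1,1),round=(1,-1),hex=(-1,1),bar=(-1,-1))
def pos(v,k):
    c,s_=np.cos(v[2]),np.sin(v[2]); a=np.array(sg[k])*.049
    return np.array([v[0]+c*a[0]-s_*a[1],v[1]+s_*a[0]+c*a[1],.019])
from scipy.optimize import least_squares
LM={k:[r.landmark_of(f,f'pocket_{k}_floor')[0]['point'] for f in (t,s)] for k in pk}
o=least_squares(lambda v:np.hstack([proj(f,pos(v,k))-p for k in pk for f,p in zip((t,s),LM[k])]),[.55,.2,0])
print('tray',o.x.round(4),o.fun.round(1)); 
for k in pk: print(k,pos(o.x,k).round(4))
for i,f in enumerate((t,s)):
    im=cv2.resize(f['pixels'][:,:,::-1],None,fx=2,fy=2).copy()
    def dr(P,z,off):
        c,s_=np.cos(o.x[2]),np.sin(o.x[2]); q=P@np.array([[c,s_],[-s_,c]])+off
        cv2.polylines(im,[np.array([(proj(f,[*x,z])+.5)*2 for x in q]).round().astype(np.int32)],True,(0,0,255),1)
    dr(rect(.212,.212),.031,o.x[:2]); dr(rect(.086,.042),.031,pos(o.x,'bar')[:2]); dr(rect(.052,.052),.031,pos(o.x,'square')[:2]); dr(poly(30,.028,0),.031,pos(o.x,'round')[:2])
    x,y=(proj(f,[*o.x[:2],.03])*2).astype(int); cv2.imwrite(f'pics/tray{i}.png',cv2.resize(im[max(y-140,0):y+140,max(x-150,0):x+150],None,fx=2,fy=2))
E
python3 m1.py
python3 - <<'E'
import cv2,numpy as np
a=cv2.imread('pics/tray0.png');b=cv2.imread('pics/tray1.png')
h=400;a,b=[cv2.resize(i,(400,int(i.shape[0]*400/i.shape[1])))[:h] for i in(a,b)];H=min(len(a),len(b));cv2.imwrite('pics/trays.png',np.hstack([a[:H],b[:H]]))
E
```

```text
sq tri [ 0.43074955 -0.20535892  0.02132269]
hex_mid [308.7, 129.1, 18.3, 23.0] 0.6
hex_mid [363.0, 165.0, 19.8, 25.4] 0.61
   hex_mid [ 0.6834 -0.0872  0.3616] loss 0.131 radius 0.689
round_mid [459.9, 180.6, 25.5, 20.0] 0.63
round_mid [421.3, 292.6, 27.6, 30.8] 0.78
   round_mid [ 0.5453 -0.4369  0.0698] loss 0.178 radius 0.699
square_mid [363.4, 238.4, 25.0, 18.5] 0.76
square_mid [304.5, 243.5, 21.8, 30.1] 0.7
   square_mid [ 0.4322 -0.2066  0.1105] loss 0.181 radius 0.479
bar_mid [361.2, 168.2, 13.8, 33.9] 0.74
bar_mid [347.7, 208.3, 33.5, 33.7] 0.61
   bar_mid [ 0.5695 -0.1962  3.2447] loss 0.181 radius 0.602
small_hex_mid [359.5, 129.9, 8.9, 15.9] 0.59
small_hex_mid [398.0, 192.1, 11.9, 23.2] 0.82
   small_hex_mid [ 0.6787 -0.1981  1.9194] loss 0.276 radius 0.707
small_round_mid [414.4, 181.0, 13.1, 14.7] 0.61
small_round_mid [385.6, 255.4, 20.9, 21.5] 0.63
   small_round_mid [ 0.5525 -0.318   0.1307] loss 0.302 radius 0.637
tray [ 0.5566  0.2254 -0.4638] [ -8.8 -10.    2.4  -8.7  -8.3   0.5  -7.4   0.3  -3.7  -3.4   3.1   1.5
  28.6   9.6  -6.   -4.3]
hex [0.5347 0.2911 0.019 ]
round [0.5785 0.1596 0.019 ]
square [0.6224 0.2473 0.019 ]
bar [0.4909 0.2035 0.019 ]
```

View pics/trays.png

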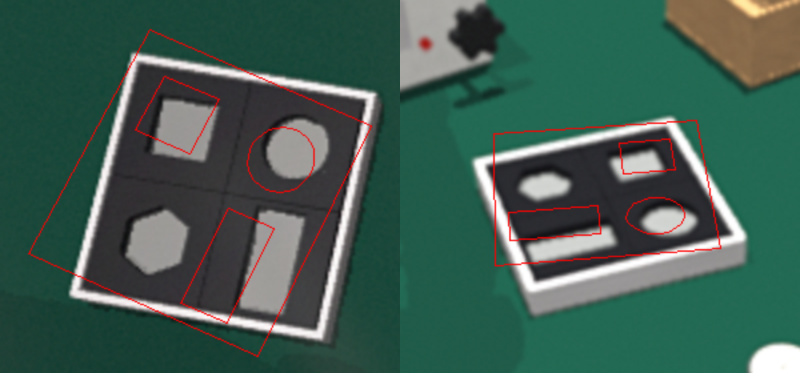

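One outlier landmark (bar pocket) spoilt the tray fit, so I'm redoing it with a robust loss, and overlaying the part fits as well.

```bash
cat > m2.py <<'E'
from fit import *
from scipy.optimize import least_squares
t=r.grab_frame('top'); s=r.grab_frame('side')
sg=dict(square=(1,1),round=(1,-1),hex=(-1,1),bar=(-1,-1))
def pos(v,k):
    c,s_=np.cos(v[2]),np.sin(v[2]); a=np.array(sg[k])*.049
    return np.array([v[0]+c*a[0]-s_*a[1],v[1]+s_*a[0]+c*a[1],.019])
LM={k:[r.landmark_of(f,f'pocket_{k}_floor')[0]['point'] for f in (t,s)] for k in sg}
for k in sg: print(k,tri(t,LM[k][0],s,LM[k][1]).round(3))
o=least_squares(lambda v:np.hstack([proj(f,pos(v,k))-p for k in sg for f,p in zip((t,s),LM[k])]),[.55,.2,-.15],loss='soft_l1',f_scale=1.)
print('lm tray',o.x.round(4),o.fun.round(1))
# white rim corners: bright hull of the top view, mapped to z=.031 -> tray square (side faces are darker)
f=t; p=proj(f,[*o.x[:2],.031]).astype(int)
g=f['pixels'].min(2); m=np.zeros_like(g); w=75; m[p[1]-w:p[1]+w,p[0]-w:p[0]+w]=(g[p[1]-w:p[1]+w,p[0]-w:p[0]+w]>190)
n_,lab,st,_=cv2.connectedComponentsWithStats(m); i=1+np.argmax(st[1:,4]); pts=np.argwhere(lab==i)[:,::-1]
W=np.array([atz(f,q,.031)[:2] for q in cv2.convexHull(pts.astype(np.int32))[:,0].astype(float)])
(c,sz,a)=cv2.minAreaRect((W*1000).astype(np.float32)); print('rim top',np.round(c,1),np.round(sz,1),a)
yw=np.radians(a); yw=(yw+np.pi/4)%(np.pi/2)-np.pi/4
v=np.array([c[0]/1000,c[1]/1000,yw]); print('tray rim',v.round(4))
for k in sg: print(k,pos(v,k).round(4),pos(o.x,k).round(4))
fits=dict(hex_mid=(.6834,-.0872,.3616),round_mid=(.5453,-.4369,0),square_mid=(.4322,-.2066,.1105),bar_mid=(.5695,-.1962,.103),small_hex_mid=(.6787,-.1981,1.92),small_round_mid=(.5525,-.318,0))
tiles=[]
for f in (t,s):
    im=cv2.resize(f['pixels'][:,:,::-1],None,fx=4,fy=4,interpolation=cv2.INTER_CUBIC).copy()
    def dr(P,z,off,yaw,col):
        c,s_=np.cos(yaw),np.sin(yaw); q=P@np.array([[c,s_],[-s_,c]])+off
        cv2.polylines(im,[np.array([(proj(f,[*x,z])+.5)*4 for x in q]).round().astype(np.int32)],True,col,1)
    dr(rect(.212,.212),.031,v[:2],v[2],(0,0,255))
    for k,P in dict(bar=rect(.086,.042),square=rect(.052,.052),round=poly(30,.028,0),hex=poly(6,.026/np.cos(np.pi/6),0)).items(): dr(P,.031,pos(v,k)[:2],v[2],(0,0,255))
    for n,x in fits.items():
        dr(SH[n][0],0,x[:2],x[2],(0,255,255)); dr(SH[n][0],SH[n][1],x[:2],x[2],(0,0,255))
    row=[]
    for X,h in ([(v[0],v[1],.03),68],)+tuple(((*x[:2],.024),25) for n,x in fits.items() if n[0]!='s' or n=='square_mid'):
        x,y=(proj(f,X)*4).astype(int); h*=4; row.append(cv2.resize(im[max(y-h,0):y+h,max(x-h,0):x+h],(300,300) if h>200 else (150,150)))
    tiles.append(np.hstack([row[0],np.vstack([np.hstack(row[1:3]),np.hstack(row[3:5])])]))
cv2.imwrite('pics/ov.png',np.vstack(tiles))
E
python3 m2.py
```

```text
Traceback (most recent call last):
  File "m2.py", line 8, in <module>
    LM={k:[r.landmark_of(f,f'pocket_{k}_floor')[0]['point'] for f in (t,s)] for k in sg}
           ~~~~~~~~~~~~~~~~~~~~~~~~~~~~~~~~~~~~^^^
IndexError: list index out of range
```

```bash
python3 - <<'E'
L=open('m2.py').read().split('\n')
L=["LM=dict(hex=((158,220),(238,128)),round=((216,184),(290,144)),square=((172,176),(274,122)),bar=((204,227),(252,149)))" if l.startswith('LM=') else l for l in L]
open('m2.py','w').write('\n'.join(L))
E
python3 m2.py
```

```text
square [0.611 0.245 0.013]
round [0.592 0.143 0.011]
hex [0.512 0.274 0.015]
bar [0.493 0.167 0.023]
lm tray [ 0.5518  0.205  -0.2274] [-0.1  1.6  2.4 -1.6 -2.   0.9 -1.9 -2.4  3.3 -0.6  3.6  0.   0.2 -0.1
 -0.2  1.1]
rim top [551.4 206. ] [212.2 211.9] 77.3270492553711
tray rim [ 0.5514  0.206  -0.2212]
square [0.61  0.243 0.019] [0.6106 0.2417 0.019 ]
round [0.5885 0.1474 0.019 ] [0.5885 0.1462 0.019 ]
hex [0.5144 0.2645 0.019 ] [0.5151 0.2637 0.019 ]
bar [0.4929 0.1689 0.019 ] [0.493  0.1683 0.019 ]
```

View pics/ov.png

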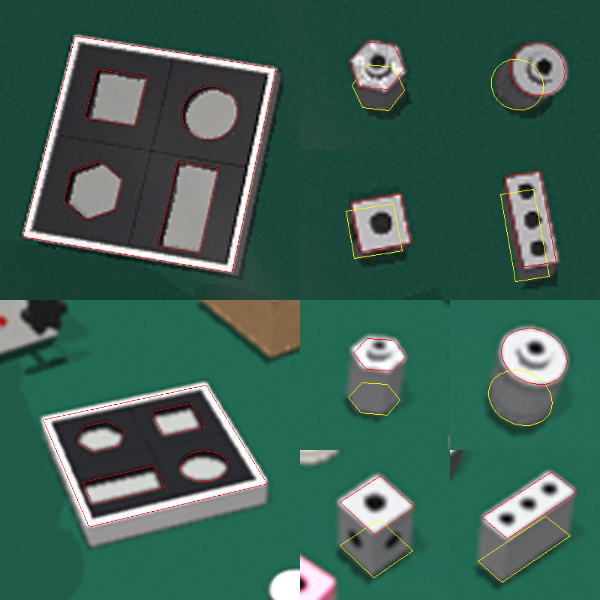

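The fits match both views: rim 212.2 x 211.9 mm at z = 31 mm, and the part heights are consistent. Now I move to the hex.

```bash
cat > go.py <<'E'
import sys
from h import *
# usage: go.py x y z [closing-line yaw options...]: total shift/turn in move units from the pose now
x=list(map(float,sys.argv[1:])); o=r.get_obs(); M=R.from_rotvec(o['orientation']).as_matrix(); p=np.array(o['tcp_pos'])
y=np.arctan2(M[1,1],M[0,1]); d=M.T@(np.array(x[:3])-p); best=0
if len(x)>3: best=min([(a-y+np.pi/2)%np.pi-np.pi/2 for a in x[3:]],key=abs)
# keep tool straight down as well
Rz=R.from_euler('z',y+best).as_matrix(); T=np.c_[Rz@[0,1,0],Rz@[1,0,0],[0,0,-1]]  # y axis along closing yaw, z down
T=np.c_[np.cross(T[:,1],T[:,2]),T[:,1],T[:,2]]
tv=R.from_matrix(M.T@np.c_[np.cross(c:=np.array([np.cos(y+best),np.sin(y+best),0]),[0,0,-1]),c,[0,0,-1]]).as_rotvec()
print('shift',(d/.25).round(3),'turn',(tv/(np.pi/2)).round(3),'dist',np.linalg.norm(d).round(3),'deg',np.degrees(best).round(1),'clock',o['clock'],'q',np.round(o['joints'],2),'yaw',y.round(3))
E
python3 go.py .6834 -.0872 .13 1.932 .885 -.162
```

```text
shift [-2.608 -1.81   0.284] turn [0.    0.    0.146] dist 0.797 deg -13.2 clock 2.5 q [-1.22  0.48  0.02  1.56 -0.01  1.11 -0.08] yaw 1.115
```

>>> {"op": "apply_moves", "data": {
  "rows": [
    [-0.9,-0.62,0,0,0,0],
    [-0.9,-0.62,0,0,0,0],
    [-0.9,-0.62,0,0,0,0],
    [-0.9,-0.62,0,0,0,0],
    [-0.9,-0.62,0,0,0,0]
  ],
  "claw": 1,
  "newtons": 80
}}

```text
clock: 3.12
tcp_pos: [0.4335, 0.3634, 0.2014]
orientation: [0.719, 3.057, -0.001]
contact_force: [-0.3, 0.8, 0.5]
grip_width: 0.0853
gripper_force: 0.0
```

>>> {"op": "apply_moves", "data": {
  "rows": [
    [-0.9,-0.62,0,0,0,0],
    [-0.9,-0.62,0,0,0,0],
    [-0.9,-0.62,0,0,0,0],
    [-0.9,-0.62,0,0,0,0],
    [-0.9,-0.62,0,0,0,0]
  ]
}}

```text
clock: 3.75
tcp_pos: [0.5665, 0.1246, 0.2014]
orientation: [0.719, 3.057, -0.002]
contact_force: [-1.4, 0.2, -0.0]
grip_width: 0.0855
gripper_force: 0.0
```

```bash
python3 go.py .6834 -.0872 .13 1.932 .885 -.162
```

```text
shift [-0.796 -0.55   0.287] turn [-0.     0.001  0.142] dist 0.252 deg -12.8 clock 3.75 q [-0.5   0.32  0.22  1.8  -0.08  1.03  0.86] yaw 1.109
```

>>> {"op": "apply_moves", "data": {
  "rows": [
    [-0.79,-0.55,0.28,0,0,0.142],
    [-0.79,-0.55,0.28,0,0,0.142],
    [-0.79,-0.55,0.28,0,0,0.142],
    [-0.79,-0.55,0.28,0,0,0.142],
    [-0.79,-0.55,0.28,0,0,0.142]
  ]
}}

```text
clock: 4.38
tcp_pos: [0.6813, -0.088, 0.1292]
orientation: [-1.058, -2.958, 0.007]
contact_force: [-0.2, 0.7, -0.2]
grip_width: 0.0858
gripper_force: 0.0
```

```bash
python3 go.py .6834 -.0872 .014 1.932 .885 -.162
```

```text
shift [-0.004  0.01   0.461] turn [-0.003  0.001 -0.001] dist 0.115 deg 0.1 clock 4.375 q [-0.17  0.58  0.3   1.6  -0.19  0.99  1.07] yaw 0.884
```

>>> {"op": "apply_moves", "data": {
  "rows": [
    [0,0.01,0.2,0,0,0],
    [0,0.01,0.36,0,0,0],
    [0,0.01,0.46,0,0,0],
    [0,0.01,0.46,0,0,0]
  ]
}}

```text
clock: 4.88
tcp_pos: [0.6813, -0.0773, 0.0141]
orientation: [-1.043, -2.959, 0.001]
contact_force: [-0.6, 0.1, 1.5]
grip_width: 0.0856
gripper_force: 0.0
```

>>> {"op": "apply_moves", "data": {
  "rows": [
    [0,0,0,0,0,0],
    [0,0,0,0,0,0],
    [0,0,0,0,0,0],
    [0,0,0,0,0,0],
    [0,0,0,0,0,0]
  ],
  "claw": 0
}}

```text
clock: 5.5
tcp_pos: [0.6819, -0.0832, 0.0192]
orientation: [1.051, 2.961, -0.006]
contact_force: [-11.0, -4.9, 19.7]
grip_width: 0.0153
gripper_force: 84.0
```

>>> {"op": "apply_moves", "data": {
  "rows": [
    [0,0,0,0,0,0],
    [0,0,0,0,0,0],
    [0,0,0,0,0,0],
    [0,0,0,0,0,0],
    [0,0,0,0,0,0]
  ]
}}

```text
clock: 6.12
tcp_pos: [0.682, -0.0832, 0.0192]
orientation: [1.051, 2.961, -0.006]
contact_force: [-10.6, -5.0, 20.0]
grip_width: 0.0153
gripper_force: 83.9
```

Width 15 mm is not the 36 mm expected, so I'm looking before doing anything else.

Run:
```python
from h import *
t=r.grab_frame('top'); s=r.grab_frame('side')
o=r.get_obs(); L=[]
for f in (t,s):
    p=proj(f,[.6834,-.0872,.03]).astype(int); h=45
    c=f['pixels'][max(p[1]-h,0):p[1]+h,p[0]-h:p[0]+h,::-1]; L.append(cv2.resize(c,(400,400),interpolation=cv2.INTER_CUBIC))
    print(proj(f,o['tcp_pos']),p)
cv2.imwrite('pics/g1.png',np.hstack(L)); print(o)
```

```text
[313.05082359 140.66356855] [314 138]
[371.58989582 178.24585537] [373 175]
{'clock': 6.225, 'joints': array([-0.15032296,  0.70583212,  0.26251433,  1.66399887, -0.23121454,
        0.80336519,  1.10244416]), 'qvel': array([ 0.00034743, -0.00034872, -0.0010817 ,  0.0017324 ,  0.00105591,
        0.00045352, -0.0007083 ]), 'tau': array([-4.39630508e+00, -5.46630692e+01,  1.32475421e+00, -2.24387777e+01,
       -1.79437067e+00, -3.05582240e+00,  3.76969948e-02]), 'tcp_pos': array([ 0.68194182, -0.08320192,  0.01920929]), 'orientation': array([ 1.05052513,  2.96065568, -0.00563138]), 'contact_force': array([-10.15300658,  -6.10709727,  20.28063165]), 'moment': array([-1.32119356,  2.44058679,  0.0141319 ]), 'gripper_force': 83.94305367954075, 'grip_width': 0.015620132020459424}
```

View pics/g1.png

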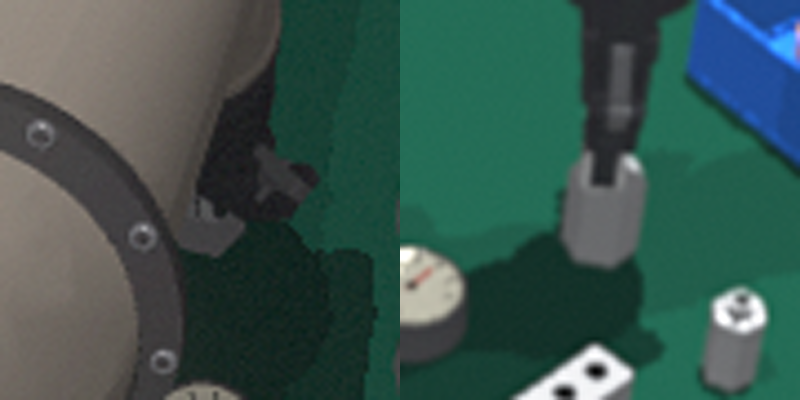

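The fingers seem to hold only the stub, with their tips near the top face although the reported TCP is at 19 mm. I'm opening up to check the reported TCP against the pictures.

>>> {"op": "apply_moves", "data": {
  "rows": [
    [0,0,0,0,0,0],
    [0,0,0,0,0,0],
    [0,0,0,0,0,0],
    [0,0,0,0,0,0],
    [0,0,0,0,0,0]
  ],
  "claw": 1
}}

```text
clock: 6.85
tcp_pos: [0.6831, -0.0786, 0.0158]
orientation: [-1.046, -2.962, 0.0]
contact_force: [0.4, 0.9, -0.1]
grip_width: 0.0856
gripper_force: 0.0
```

Run:
```python
from h import *
t=r.grab_frame('top'); s=r.grab_frame('side')
o=r.get_obs(); L=[]
M=R.from_rotvec(o['orientation']).as_matrix(); p=np.array(o['tcp_pos']); print(p,M.round(3).tolist(),o['joints'],o['contact_force'],o['grip_width'])
for f,h in ((t,60),(s,60)):
    q=proj(f,[.6834,-.0872,.06]).astype(int); k=400/(2*h)
    im=cv2.resize(f['pixels'][:,:,::-1],None,fx=k,fy=k,interpolation=cv2.INTER_CUBIC).copy()
    for X,c in ((p,(0,0,255)),(p+M@[0,.0425,-.013],(0,255,255)),(p+M@[0,-.0425,-.013],(0,255,255)),([.6834,-.0872,.056],(255,0,255))):
        u=(proj(f,X)+.5)*k; cv2.circle(im,tuple(u.astype(int)),4,c,1)
    x,y=(q*k).astype(int); L.append(im[max(0,y-200):max(0,y-200)+400,x-200:x+200])
cv2.imwrite('pics/g2.png',np.hstack(L))
```

```text
[ 0.68305588 -0.07874043  0.01588641] [[-0.778, 0.628, -0.0], [0.628, 0.778, 0.0], [0.0, -0.0, -1.0]] [-0.15173287  0.71020286  0.25769373  1.66383847 -0.23420482  0.79811281
  1.10259318] [ 0.96206438 -0.0598339   0.33079085] 0.08557350124552779
```

View pics/g2.png

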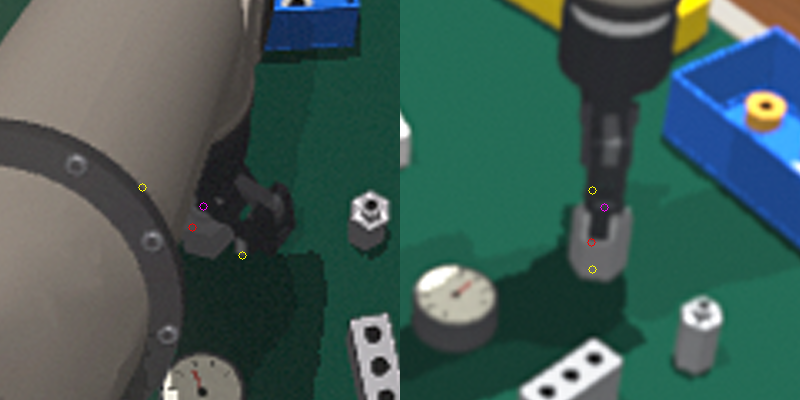

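The fingertips look about 25 mm higher than the reported TCP implies. I'm lifting off and moving to above the round coupling, where I'll shut the fingers and measure the real tip position from both cameras.

>>> {"op": "apply_moves", "data": {
  "rows": [
    [0,0,-0.2,0,0,0],
    [0,0,-0.45,0,0,0],
    [0,0,-0.55,0,0,0],
    [0,0,-0.55,0,0,0]
  ]
}}

```text
clock: 7.45
tcp_pos: [0.6848, -0.0791, 0.1563]
orientation: [1.045, 2.958, 0.003]
contact_force: [0.4, 0.2, -0.3]
grip_width: 0.0853
gripper_force: 0.0
```

```bash
python3 go.py .5453 -.4369 .15
```

```text
shift [-0.465 -1.464  0.022] turn [ 0.002  0.003 -0.   ] dist 0.384 deg 0.0 clock 7.45 q [-0.19  0.55  0.31  1.58 -0.19  1.03  1.07] yaw 0.892
```

>>> {"op": "apply_moves", "data": {
  "rows": [
    [-0.23,-0.73,0,0,0,0],
    [-0.23,-0.73,0,0,0,0],
    [-0.23,-0.73,0,0,0,0],
    [-0.23,-0.73,0,0,0,0]
  ],
  "claw": 0
}}

```text
clock: 7.95
tcp_pos: [0.6086, -0.2642, 0.1522]
orientation: [-1.06, -2.955, 0.006]
contact_force: [-0.4, -0.2, 0.8]
grip_width: 0.0125
gripper_force: 0.0
```

>>> {"op": "apply_moves", "data": {
  "rows": [
    [-0.23,-0.73,0,0,0,0],
    [-0.23,-0.73,0,0,0,0],
    [-0.23,-0.73,0,0,0,0],
    [-0.23,-0.73,0,0,0,0],
    [-0.23,-0.73,0,0,0,0]
  ]
}}

```text
clock: 8.57
tcp_pos: [0.5434, -0.434, 0.1519]
orientation: [-1.045, -2.96, -0.002]
contact_force: [0.0, 0.4, 0.1]
grip_width: 0.0005
gripper_force: 0.0
```

Run:
```python
from h import *
t=r.grab_frame('top'); s=r.grab_frame('side')
o=r.get_obs(); L=[]
M=R.from_rotvec(o['orientation']).as_matrix(); p=np.array(o['tcp_pos']); print(p,o['joints'],o['grip_width'])
for f,h in ((t,40),(s,40)):
    q=proj(f,p).astype(int); k=400/(2*h)
    im=cv2.resize(f['pixels'][:,:,::-1],None,fx=k,fy=k,interpolation=cv2.INTER_CUBIC).copy()
    u=(proj(f,p)+.5)*k; cv2.circle(im,tuple(u.astype(int)),5,(0,0,255),1)
    x,y=(q*k).astype(int); y0=max(0,y-200); L.append(im[y0:y0+400,x-200:x+200]); print('proj',proj(f,p),'crop origin',(x-200)/k,y0/k,'k',k)
cv2.imwrite('pics/g3.png',np.hstack(L))
```

```text
[ 0.54484185 -0.43225324  0.15239898] [ 0.34578182  0.57422086  0.35080644  1.5634963  -0.21934139  1.04447743
  1.65087941] -0.00027718497456850693
proj [491.09266101 174.23894065] crop origin 451.0 134.0 k 5.0
proj [444.98478297 268.06330984] crop origin 404.0 228.0 k 5.0
```

View pics/g3.png

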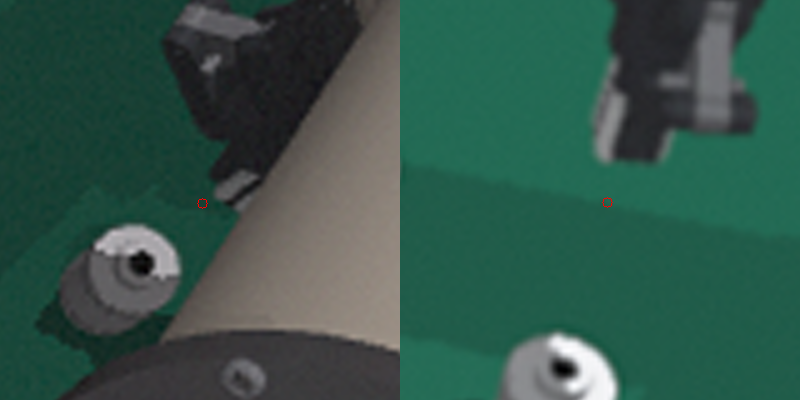

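Run:
```python
from h import *
t=r.grab_frame('top'); s=r.grab_frame('side')
p=np.array(r.get_obs()['tcp_pos']); M=R.from_rotvec(r.get_obs()['orientation']).as_matrix()
q=tri(t,(497.5,174.5),s,(450,259.5)); print(q,proj(t,q),proj(s,q)); print(q-p,M.T@(q-p),M.round(2).tolist(),p)
print(r.get_obs()['orientation'])
```

```text
[ 0.53960656 -0.43559862  0.1815054 ] [498.50039495 172.61850041] [447.63791601 260.21966729]
[-0.00527498 -0.00299559  0.0285253 ] [ 0.00226838 -0.00560505 -0.02852945] [[-0.78, 0.63, 0.0], [0.63, 0.78, 0.0], [0.0, 0.0, -1.0]] [ 0.54488154 -0.43260303  0.15298009]
[-1.04082488e+00 -2.96367952e+00 -2.06337229e-03]
```

Two views place the shut tips 28 mm above the reported TCP. The stub contact agrees: 48 mm top face against a 19 mm reading. So I'll subtract 28 mm from z. I'm grasping the round with a slow descent, watching the force.

```bash
python3 - <<'E'
from h import *
t=r.grab_frame('top'); s=r.grab_frame('side')
p=np.array(r.get_obs()['tcp_pos'])
print(proj(t,p+[0,0,.028]),proj(s,p+[0,0,.028]))
E
python3 go.py .5453 -.4369 -.013
```

```text
[497.02477964 170.25960648] [448.80160857 258.12501124]
shift [-0.011 -0.009  0.665] turn [ 0. -0.  0.] dist 0.166 deg 0.0 clock 8.875 q [ 0.35  0.57  0.35  1.56 -0.22  1.04  1.65] yaw 0.894
```

>>> {"op": "apply_moves", "data": {
  "rows": [
    [0,0,0,0,0,0],
    [0,0,0,0,0,0],
    [0,0,0,0,0,0]
  ],
  "claw": 1
}}

```text
clock: 9.25
tcp_pos: [0.5434, -0.4351, 0.1535]
orientation: [1.046, 2.962, -0.0]
contact_force: [-0.0, 0.2, -0.6]
grip_width: 0.0544
gripper_force: 0.0
```

>>> {"op": "apply_moves", "data": {
  "rows": [
    [-0.01,-0.01,0.2,0,0,0],
    [-0.01,-0.01,0.4,0,0,0],
    [-0.01,-0.01,0.56,0,0,0],
    [-0.01,-0.01,0.66,0,0,0],
    [-0.01,-0.01,0.66,0,0,0]
  ]
}}

```text
clock: 9.88
tcp_pos: [0.5423, -0.4374, -0.0137]
orientation: [-1.045, -2.958, -0.002]
contact_force: [-0.1, -0.2, 0.4]
grip_width: 0.0856
gripper_force: 0.0
```

>>> {"op": "apply_moves", "data": {
  "rows": [
    [0,0,0,0,0,0],
    [0,0,0,0,0,0],
    [0,0,0,0,0,0],
    [0,0,0,0,0,0],
    [0,0,0,0,0,0]
  ],
  "claw": 0
}}

```text
clock: 10.5
tcp_pos: [0.5449, -0.4394, -0.0096]
orientation: [1.045, 2.96, -0.001]
contact_force: [-0.6, 0.9, 6.0]
grip_width: 0.0378
gripper_force: 80.5
```

>>> {"op": "apply_moves", "data": {
  "rows": [
    [0,0,-0.15,0,0,0],
    [0,0,-0.3,0,0,0],
    [0,0,-0.45,0,0,0],
    [0,0,-0.55,0,0,0],
    [0,0,-0.55,0,0,0]
  ]
}}

```text
clock: 11.12
tcp_pos: [0.5448, -0.4395, 0.1282]
orientation: [1.045, 2.958, -0.002]
contact_force: [-0.2, -0.9, -4.0]
grip_width: 0.0383
gripper_force: 80.8
```

```bash
python3 go.py .5885 .1474 .125; python3 go.py .5885 .1474 .125 -.2212 1.35;  python3 go.py .5885 .1474 .125 -.2212
```

```text
shift [1.338 1.937 0.008] turn [ 0.     0.003 -0.   ] dist 0.589 deg 0.0 clock 11.125 q [ 0.36  0.6   0.35  1.58 -0.23  1.    1.66] yaw 0.892
shift [1.338 1.937 0.008] turn [-0.     0.003 -0.292] dist 0.589 deg 26.3 clock 11.125 q [ 0.36  0.6   0.35  1.58 -0.23  1.    1.66] yaw 0.892
shift [1.338 1.937 0.008] turn [0.002 0.002 0.709] dist 0.589 deg -63.8 clock 11.125 q [ 0.36  0.6   0.35  1.58 -0.23  1.    1.66] yaw 0.892
```

>>> {"op": "apply_moves", "data": {
  "rows": [
    [0.65,0.95,0,0,0,0],
    [0.65,0.95,0,0,0,0],
    [0.65,0.95,0,0,0,0],
    [0.65,0.95,0,0,0,0],
    [0.65,0.95,0,0,0,0]
  ]
}}

```text
clock: 11.75
tcp_pos: [0.5655, -0.147, 0.1242]
orientation: [-1.039, -2.961, -0.001]
contact_force: [0.5, -0.1, -2.9]
grip_width: 0.0384
gripper_force: 81.1
```

>>> {"op": "apply_moves", "data": {
  "rows": [
    [0.65,0.95,0,0,0,0],
    [0.65,0.95,0,0,0,0],
    [0.65,0.95,0,0,0,0],
    [0.65,0.95,0,0,0,0],
    [0.65,0.95,0,0,0,0]
  ]
}}

```text
clock: 12.38
tcp_pos: [0.5875, 0.1395, 0.1242]
orientation: [-1.039, -2.962, 0.0]
contact_force: [0.7, -0.9, -2.1]
grip_width: 0.0382
gripper_force: 81.2
```

```bash
python3 go.py .5885 .1474 .125
cat > look.py <<'E'
import sys
from fit import *
# pose of the held part, fitted at foot height z0 in the views that show it
n,x,y,z0=sys.argv[1],*map(float,sys.argv[2:5]); vs=[]
for k in ('top','side'):
    f=r.grab_frame(k); o=pick(f,n,proj(f,[x,y,z0+.024]))
    if o is not None:
        d=np.hypot(*(np.array(o['rect'][:2])+np.array(o['rect'][2:])/2-proj(f,[x,y,z0+.024])))
        print(k,np.round(o['rect']),round(o['conf'],2),'off px',d.round(1))
        if d<20: vs.append((f,o['pixels']))
        L=r.landmark_of(f,n)
        print('  lm at z:',[atz(f,l['point'],z0+.024).round(4).tolist() for l in L[:2]])
if vs: b=fit(n,vs,(x,y),z0); print('fit',b.x.round(4),b.fun.round(3),len(vs))
print(r.get_obs()['tcp_pos'])
E
python3 look.py round_mid .5885 .1474 .138
```

```text
shift [ 0.016  0.027 -0.003] turn [-0.001 -0.002 -0.   ] dist 0.008 deg 0.0 clock 12.375 q [-0.53  0.45  0.26  1.82 -0.15  0.89  0.69] yaw 0.896
side [280.  85.  18.  21.] 0.71 off px 2.9
  lm at z: [[0.5939, 0.1433, 0.162]]
fit [0.5859 0.1406 0.5169] 0.543 1
[0.58812431 0.13403432 0.12464406]
```

>>> {"op": "apply_moves", "data": {
  "rows": [
    [0.015,0.035,0.0,0,0,0],
    [0.015,0.035,0.15,0,0,0],
    [0.015,0.035,0.3,0,0,0],
    [0.015,0.035,0.42,0,0,0],
    [0.015,0.035,0.44,0,0,0]
  ]
}}

```text
clock: 13.25
tcp_pos: [0.5901, 0.1432, 0.014]
orientation: [-1.047, -2.959, 0.004]
contact_force: [-0.9, 0.8, -2.0]
grip_width: 0.038
gripper_force: 81.2
```

>>> {"op": "apply_moves", "data": {
  "rows": [
    [0,0,0.01,0,0,0],
    [0,0,0.018,0,0,0],
    [0,0,0.018,0,0,0]
  ]
}}

```text
clock: 13.62
tcp_pos: [0.5923, 0.1445, 0.0124]
orientation: [1.046, 2.961, 0.002]
contact_force: [-0.6, -0.7, -3.0]
grip_width: 0.038
gripper_force: 81.2
```

```bash
python3 look.py round_mid .5885 .1474 .02
```

```text
side [282. 123.  16.  17.] 0.46 off px 2.7
  lm at z: [[0.6002, 0.1565, 0.044]]
fit [0.5916 0.1464 0.1204] 0.644 1
[0.59183859 0.14445111 0.01182035]
```

>>> {"op": "apply_moves", "data": {
  "rows": [
    [-0.005,0.006,0.008,0,0,0],
    [-0.005,0.006,0.014,0,0,0],
    [-0.005,0.006,0.014,0,0,0]
  ]
}}

```text
clock: 14.25
tcp_pos: [0.5939, 0.1449, 0.0093]
orientation: [-1.046, -2.962, -0.001]
contact_force: [-3.6, -1.3, 9.6]
grip_width: 0.0382
gripper_force: 82.7
```

>>> {"op": "apply_moves", "data": {
  "rows": [
    [0,0,0.006,0,0,0],
    [0,0,0.012,0,0,0],
    [0,0,0.012,0,0,0]
  ]
}}

```text
clock: 14.62
tcp_pos: [0.594, 0.1449, 0.0092]
orientation: [-1.046, -2.962, -0.002]
contact_force: [-13.6, -2.5, 36.2]
grip_width: 0.0384
gripper_force: 85.6
```

Contact came at z = 9.3 mm, which is exactly the grasp height plus 19 mm, so it's on the pocket floor. I'm relaxing the push, opening and rising.

>>> {"op": "apply_moves", "data": {
  "rows": [
    [0,0,-0.012,0,0,0],
    [0,0,-0.012,0,0,0]
  ]
}}

```text
clock: 14.88
tcp_pos: [0.5942, 0.145, 0.0093]
orientation: [1.046, 2.962, 0.002]
contact_force: [-5.2, -0.2, 13.0]
grip_width: 0.0381
gripper_force: 82.5
```

>>> {"op": "apply_moves", "data": {
  "rows": [
    [0,0,0,0,0,0],
    [0,0,0,0,0,0],
    [0,0,0,0,0,0],
    [0,0,0,0,0,0],
    [0,0,0,0,0,0]
  ],
  "claw": 1
}}

```text
clock: 15.5
tcp_pos: [0.5936, 0.1447, 0.0079]
orientation: [-1.046, -2.962, 0.0]
contact_force: [-0.6, 0.0, 0.2]
grip_width: 0.0855
gripper_force: 0.0
```

>>> {"op": "apply_moves", "data": {
  "rows": [
    [0,0,-0.1,0,0,0],
    [0,0,-0.25,0,0,0],
    [0,0,-0.4,0,0,0],
    [0,0,-0.5,0,0,0],
    [0,0,-0.5,0,0,0]
  ]
}}

```text
clock: 16.12
tcp_pos: [0.5951, 0.1451, 0.1351]
orientation: [1.045, 2.959, 0.004]
contact_force: [-0.3, 0.1, -0.1]
grip_width: 0.0856
gripper_force: 0.0
```

```bash
python3 look.py round_mid .5885 .1474 .019; python3 go.py .4322 -.2066 .13 .11 1.681; python3 go.py .4322 -.2066 .13 .11;python3 go.py .4322 -.2066 .13 1.681
```

```text
top [201. 174.  22.  16.] 0.81 off px 0.9
  lm at z: [[0.5915, 0.1439, 0.043]]
side [280. 118.  18.  23.] 0.54 off px 4.8
  lm at z: [[0.604, 0.1471, 0.043]]
fit [0.594  0.1473 0.1207] 0.512 2
[0.59277327 0.14450772 0.1316905 ]
shift [-0.382 -1.496  0.009] turn [-0.001 -0.     0.498] dist 0.386 deg -44.8 clock 16.425 q [-0.54  0.45  0.27  1.8  -0.15  0.92  0.68] yaw 0.892
shift [-0.382 -1.496  0.009] turn [-0.001 -0.     0.498] dist 0.386 deg -44.8 clock 16.425 q [-0.54  0.45  0.27  1.8  -0.15  0.92  0.68] yaw 0.892
shift [-0.382 -1.496  0.009] turn [-0.001 -0.001 -0.502] dist 0.386 deg 45.2 clock 16.425 q [-0.54  0.45  0.27  1.8  -0.15  0.92  0.68] yaw 0.892
```

>>> {"op": "apply_moves", "data": {
  "rows": [
    [-0.19,-0.75,0,0,0,0],
    [-0.19,-0.75,0,0,0,0],
    [-0.19,-0.75,0,0,0,0],
    [-0.19,-0.75,0,0,0,0]
  ]
}}

```text
clock: 16.92
tcp_pos: [0.5101, -0.0361, 0.1325]
orientation: [-1.057, -2.957, 0.003]
contact_force: [-0.2, 0.8, -0.5]
grip_width: 0.0854
gripper_force: 0.0
```

>>> {"op": "apply_moves", "data": {
  "rows": [
    [-0.19,-0.74,0,0,0,0.498],
    [-0.19,-0.74,0,0,0,0.498],
    [-0.19,-0.74,0,0,0,0.498],
    [-0.19,-0.74,0,0,0,0.498],
    [-0.19,-0.74,0,0,0,0.498]
  ]
}}

```text
clock: 17.55
tcp_pos: [0.4338, -0.2048, 0.1327]
orientation: [-2.097, -2.339, 0.001]
contact_force: [0.3, 1.2, -0.7]
grip_width: 0.0852
gripper_force: 0.0
```

```bash
python3 go.py .4322 -.2066 -.012 .11; sleep 0; python3 go.py .4322 -.2066 -.012 .11 | cut -c1-60
```

```text
shift [-0.007 -0.007  0.579] turn [-0.     0.    -0.001] dist 0.145 deg 0.1 clock 17.55 q [-0.17  0.27  0.56  2.11 -0.19  0.82  0.62] yaw 0.109
shift [-0.007 -0.007  0.579] turn [-0.     0.    -0.001] dis
```

>>> {"op": "apply_moves", "data": {
  "rows": [
    [-0.007,-0.007,0.15,0,0,0],
    [-0.007,-0.007,0.33,0,0,0],
    [-0.007,-0.007,0.48,0,0,0],
    [-0.007,-0.007,0.57,0,0,0],
    [-0.007,-0.007,0.57,0,0,0]
  ]
}}

```text
clock: 18.18
tcp_pos: [0.4315, -0.2049, -0.0111]
orientation: [-2.088, -2.342, 0.002]
contact_force: [-1.1, 1.0, 0.1]
grip_width: 0.0851
gripper_force: 0.0
```

>>> {"op": "apply_moves", "data": {
  "rows": [
    [0,0,0,0,0,0],
    [0,0,0,0,0,0],
    [0,0,0,0,0,0],
    [0,0,0,0,0,0],
    [0,0,0,0,0,0]
  ],
  "claw": 0
}}

```text
clock: 18.8
tcp_pos: [0.4329, -0.2068, -0.0084]
orientation: [2.095, 2.339, 0.002]
contact_force: [-1.1, 1.2, 7.9]
grip_width: 0.0346
gripper_force: 79.8
```

```bash
python3 go.py .610 .243 .12 | cut -c1-160
```

```text
shift [ 1.711  0.902 -0.512] turn [ 0.001  0.    -0.   ] dist 0.5 deg 0.0 clock 18.8 q [-0.01  0.52  0.4   2.19 -0.42  0.5   0.83] yaw 0.11
```

>>> {"op": "apply_moves", "data": {
  "rows": [
    [0,0,-0.15,0,0,0],
    [0,0,-0.3,0,0,0],
    [0,0,-0.45,0,0,0],
    [0,0,-0.51,0,0,0],
    [0,0,-0.51,0,0,0]
  ]
}}

```text
clock: 19.42
tcp_pos: [0.4325, -0.2065, 0.1183]
orientation: [2.095, 2.34, 0.002]
contact_force: [0.1, -0.5, -3.2]
grip_width: 0.0346
gripper_force: 81.4
```

>>> {"op": "apply_moves", "data": {
  "rows": [
    [0.85,0.45,0,0,0,0],
    [0.85,0.45,0,0,0,0],
    [0.85,0.45,0,0,0,0],
    [0.85,0.45,0,0,0,0],
    [0.85,0.45,0,0,0,0]
  ]
}}

```text
clock: 20.05
tcp_pos: [0.5209, 0.0223, 0.1159]
orientation: [-2.085, -2.347, 0.001]
contact_force: [-1.1, -0.5, -2.1]
grip_width: 0.0345
gripper_force: 81.3
```

```bash
python3 go.py .610 .243 .12 -.2212
```

```text
shift [ 0.835  0.458 -0.017] turn [-0.001 -0.     0.216] dist 0.238 deg -19.5 clock 20.05 q [-0.56  0.36  0.49  2.03 -0.23  0.81  0.18] yaw 0.118
```

>>> {"op": "apply_moves", "data": {
  "rows": [
    [0.84,0.457,-0.01,0,0,0.214],
    [0.84,0.457,-0.01,0,0,0.214],
    [0.84,0.457,-0.01,0,0,0.214],
    [0.84,0.457,-0.01,0,0,0.214],
    [0.84,0.457,-0.01,0,0,0.214]
  ]
}}

```text
clock: 20.68
tcp_pos: [0.6105, 0.2432, 0.1176]
orientation: [-2.45, -1.964, 0.002]
contact_force: [-0.3, -0.5, -4.0]
grip_width: 0.0346
gripper_force: 81.3
```

```bash
python3 look.py square_mid .61 .243 .128; python3 go.py .610 .243 .0135 -.2212
```

```text
top [142. 150.  24.  25.] 0.71 off px 4.5
  lm at z: [[0.6098, 0.2437, 0.152], [0.3446, -0.1135, 0.152]]
side [268.  68.  18.  26.] 0.63 off px 4.6
  lm at z: [[0.3049, -0.3045, 0.152], [0.3088, -0.2074, 0.152]]
fit [0.6138 0.2369 0.8838] 0.392 2
[0.61090883 0.23574334 0.12003357]
shift [ 0.028 -0.01   0.426] turn [-0.001  0.001 -0.005] dist 0.107 deg 0.5 clock 20.975 q [-0.83  0.57  0.52  1.71 -0.33  0.95 -0.41] yaw -0.229
```

>>> {"op": "apply_moves", "data": {
  "rows": [
    [0.014,-0.005,0.1,0,0,0],
    [0.014,-0.005,0.25,0,0,0],
    [0.014,-0.005,0.36,0,0,0],
    [0.014,-0.005,0.41,0,0,0],
    [0.014,-0.005,0.41,0,0,0]
  ]
}}

```text
clock: 21.6
tcp_pos: [0.6105, 0.2409, 0.0177]
orientation: [-2.459, -1.955, 0.002]
contact_force: [0.3, -1.6, -3.1]
grip_width: 0.0347
gripper_force: 81.3
```

>>> {"op": "apply_moves", "data": {
  "rows": [
    [0,0,0.006,0,0,0],
    [0,0,0.012,0,0,0],
    [0,0,0.016,0,0,0],
    [0,0,0.016,0,0,0]
  ]
}}

```text
clock: 22.1
tcp_pos: [0.6109, 0.2418, 0.0142]
orientation: [-2.458, -1.956, -0.0]
contact_force: [0.7, 0.3, -3.8]
grip_width: 0.0345
gripper_force: 81.3
```

Position (.611, .242) is good. I'm lowering to contact, expected near z = 10.6 mm.

>>> {"op": "apply_moves", "data": {
  "rows": [
    [0,0,0.006,0,0,0],
    [0,0,0.012,0,0,0],
    [0,0,0.018,0,0,0],
    [0,0,0.018,0,0,0]
  ]
}}

```text
clock: 22.6
tcp_pos: [0.6108, 0.2418, 0.0107]
orientation: [-2.458, -1.956, -0.0]
contact_force: [-4.4, -1.5, 7.7]
grip_width: 0.0346
gripper_force: 82.8
```

Contact at 10.7 mm, as expected. I'm releasing and rising.

>>> {"op": "apply_moves", "data": {
  "rows": [
    [0,0,0,0,0,0],
    [0,0,0,0,0,0],
    [0,0,0,0,0,0],
    [0,0,0,0,0,0],
    [0,0,0,0,0,0]
  ],
  "claw": 1
}}

```text
clock: 23.22
tcp_pos: [0.6108, 0.2417, 0.0094]
orientation: [2.458, 1.956, -0.0]
contact_force: [0.3, -0.1, -0.3]
grip_width: 0.0853
gripper_force: 0.0
```

>>> {"op": "apply_moves", "data": {
  "rows": [
    [0,0,-0.1,0,0,0],
    [0,0,-0.25,0,0,0],
    [0,0,-0.4,0,0,0],
    [0,0,-0.48,0,0,0],
    [0,0,-0.48,0,0,0]
  ]
}}

```text
clock: 23.85
tcp_pos: [0.6116, 0.242, 0.1306]
orientation: [2.458, 1.956, 0.004]
contact_force: [-0.6, 0.4, -0.6]
grip_width: 0.0853
gripper_force: 0.0
```

```bash
python3 look.py square_mid .61 .243 .019; python3 go.py .5695 -.1962 .13 1.674
```

```text
top [154. 165.  27.  20.] 0.6 off px 0.2
  lm at z: [[0.3424, -0.2287, 0.043], [0.3482, -0.313, 0.043]]
side [268. 102.  17.  25.] 0.83 off px 1.2
  lm at z: [[0.6088, 0.24, 0.043], [0.3393, -0.3306, 0.043]]
fit [ 0.6122  0.2433 -0.2501] 0.212 2
[0.60997739 0.24141999 0.1280305 ]
shift [-1.742  0.235 -0.006] turn [-0.     0.002  0.79 ] dist 0.439 deg -71.1 clock 24.15 q [-0.84  0.57  0.52  1.7  -0.33  0.97 -0.42] yaw -0.226
```

>>> {"op": "apply_moves", "data": {
  "rows": [
    [-0.87,0.118,0,0,0,0.25],
    [-0.87,0.118,0,0,0,0.4],
    [-0.87,0.118,0,0,0,0.4],
    [-0.87,0.118,0,0,0,0.4],
    [-0.87,0.118,0,0,0,0.4]
  ]
}}

```text
clock: 24.78
tcp_pos: [0.5902, 0.0201, 0.1293]
orientation: [2.944, 1.094, -0.001]
contact_force: [1.0, 0.8, 0.8]
grip_width: 0.0851
gripper_force: 0.0
```

```bash
python3 go.py .5695 -.1962 .13 1.674
```

```text
shift [-0.628  0.601 -0.002] turn [0.    0.001 0.387] dist 0.217 deg -34.9 clock 24.775 q [-0.67  0.5   0.71  1.87 -0.41  0.92 -0.63] yaw -0.859
```

>>> {"op": "apply_moves", "data": {
  "rows": [
    [-0.63,0.6,0,0,0,0.388],
    [-0.63,0.6,0,0,0,0.388],
    [-0.63,0.6,0,0,0,0.388],
    [-0.63,0.6,0,0,0,0.388],
    [-0.63,0.6,0,0,0,0.388]
  ]
}}

```text
clock: 25.4
tcp_pos: [0.5704, -0.1949, 0.1292]
orientation: [3.136, 0.165, -0.001]
contact_force: [-0.2, 0.4, 0.6]
grip_width: 0.0854
gripper_force: 0.0
```

```bash
python3 go.py .5695 -.1962 -.012 1.674
```

```text
shift [-0.004  0.005  0.565] turn [0.    0.    0.001] dist 0.141 deg -0.1 clock 25.4 q [-0.39  0.58  0.86  1.84 -0.52  0.97 -0.76] yaw -1.466
```

>>> {"op": "apply_moves", "data": {
  "rows": [
    [-0.004,0.005,0.15,0,0,0],
    [-0.004,0.005,0.33,0,0,0],
    [-0.004,0.005,0.48,0,0,0],
    [-0.004,0.005,0.56,0,0,0],
    [-0.004,0.005,0.56,0,0,0]
  ]
}}

```text
clock: 26.02
tcp_pos: [0.5693, -0.193, -0.0117]
orientation: [-3.136, -0.171, 0.003]
contact_force: [-1.1, 0.5, 0.6]
grip_width: 0.0852
gripper_force: 0.0
```

>>> {"op": "apply_moves", "data": {
  "rows": [
    [0,0,0,0,0,0],
    [0,0,0,0,0,0],
    [0,0,0,0,0,0],
    [0,0,0,0,0,0],
    [0,0,0,0,0,0]
  ],
  "claw": 0
}}

```text
clock: 26.65
tcp_pos: [0.5702, -0.1953, -0.0094]
orientation: [3.137, 0.167, 0.003]
contact_force: [-0.8, -0.1, 5.7]
grip_width: 0.0245
gripper_force: 79.1
```

```bash
python3 go.py .4929 .1689 .12 1.3496
```

```text
shift [-0.152 -1.481 -0.519] turn [ 0.    -0.001  0.208] dist 0.394 deg -18.8 clock 26.65 q [-0.27  0.75  0.69  1.91 -0.7   0.74 -0.63] yaw -1.465
```

>>> {"op": "apply_moves", "data": {
  "rows": [
    [0,0,-0.15,0,0,0],
    [0,0,-0.3,0,0,0],
    [0,0,-0.45,0,0,0],
    [0,0,-0.52,0,0,0],
    [0,0,-0.52,0,0,0]
  ]
}}

```text
clock: 27.28
tcp_pos: [0.5697, -0.1946, 0.1198]
orientation: [-3.137, -0.168, -0.002]
contact_force: [-0.2, 0.4, -5.8]
grip_width: 0.0247
gripper_force: 80.5
```

>>> {"op": "apply_moves", "data": {
  "rows": [
    [-0.076,-0.74,0,0,0,0],
    [-0.076,-0.74,0,0,0,0],
    [-0.076,-0.74,0,0,0,0],
    [-0.076,-0.74,0,0,0,0],
    [-0.076,-0.74,0,0,0,0]
  ]
}}

```text
clock: 27.9
tcp_pos: [0.5299, -0.0126, 0.1183]
orientation: [3.136, 0.169, -0.003]
contact_force: [-0.0, -1.1, -4.0]
grip_width: 0.0248
gripper_force: 81.2
```

```bash
python3 go.py .4929 .1689 .12 1.3496
```

```text
shift [-0.069 -0.738 -0.007] turn [0.001 0.001 0.209] dist 0.185 deg -18.9 clock 27.9 q [-0.79  0.48  0.92  2.02 -0.5   0.88 -1.06] yaw -1.463
```

>>> {"op": "apply_moves", "data": {
  "rows": [
    [-0.07,-0.738,0,0,0,0.208],
    [-0.07,-0.738,0,0,0,0.208],
    [-0.07,-0.738,0,0,0,0.208],
    [-0.07,-0.738,0,0,0,0.208],
    [-0.07,-0.738,0,0,0,0.208]
  ]
}}

```text
clock: 28.52
tcp_pos: [0.4942, 0.167, 0.1191]
orientation: [3.121, -0.348, 0.0]
contact_force: [0.3, -1.7, -4.2]
grip_width: 0.0246
gripper_force: 81.2
```

```bash
python3 look.py bar_mid .493 .169 .128; python3 go.py .4929 .1689 .0135 1.3496
```

```text
top [176. 196.  24.  40.] 0.91 off px 1.9
  lm at z: [[0.4909, 0.1636, 0.152], [0.5732, 0.1912, 0.152]]
side [232.  95.  32.  28.] 0.75 off px 2.5
  lm at z: [[0.4848, 0.1637, 0.152]]
fit [0.4937 0.1689 2.9067] 0.906 2
[0.49425776 0.16739933 0.11957916]
shift [-0.007 -0.005  0.424] turn [-0.    -0.    -0.001] dist 0.106 deg 0.1 clock 28.825 q [-1.22  0.52  1.03  2.04 -0.58  0.9  -1.66] yaw -1.794
```

>>> {"op": "apply_moves", "data": {
  "rows": [
    [-0.005,-0.005,0.1,0,0,0],
    [-0.005,-0.005,0.25,0,0,0],
    [-0.005,-0.005,0.36,0,0,0],
    [-0.005,-0.005,0.41,0,0,0],
    [-0.005,-0.005,0.41,0,0,0]
  ]
}}

```text
clock: 29.45
tcp_pos: [0.493, 0.1697, 0.0168]
orientation: [3.122, -0.346, -0.001]
contact_force: [-0.5, -0.3, -4.6]
grip_width: 0.0246
gripper_force: 80.9
```

>>> {"op": "apply_moves", "data": {
  "rows": [
    [0,0,0.008,0,0,0],
    [0,0,0.016,0,0,0],
    [0,0,0.022,0,0,0],
    [0,0,0.022,0,0,0]
  ]
}}

```text
clock: 29.95
tcp_pos: [0.4929, 0.1704, 0.0116]
orientation: [-3.122, 0.345, -0.0]
contact_force: [-0.1, 0.6, -5.2]
grip_width: 0.0245
gripper_force: 80.9
```

>>> {"op": "apply_moves", "data": {
  "rows": [
    [0,0,0.005,0,0,0],
    [0,0,0.01,0,0,0],
    [0,0,0.013,0,0,0],
    [0,0,0.013,0,0,0]
  ]
}}

```text
clock: 30.45
tcp_pos: [0.4929, 0.1704, 0.0095]
orientation: [-3.121, 0.346, 0.001]
contact_force: [-6.5, -0.8, 15.4]
grip_width: 0.0242
gripper_force: 84.0
```

Contact at 9.5 mm, with 9.6 expected. I'm releasing.

>>> {"op": "apply_moves", "data": {
  "rows": [
    [0,0,0,0,0,0],
    [0,0,0,0,0,0],
    [0,0,0,0,0,0],
    [0,0,0,0,0,0],
    [0,0,0,0,0,0]
  ],
  "claw": 1
}}

```text
clock: 31.08
tcp_pos: [0.493, 0.1702, 0.0082]
orientation: [3.122, -0.345, 0.0]
contact_force: [-0.3, 0.3, -0.3]
grip_width: 0.0852
gripper_force: 0.0
```

>>> {"op": "apply_moves", "data": {
  "rows": [
    [0,0,-0.1,0,0,0],
    [0,0,-0.25,0,0,0],
    [0,0,-0.4,0,0,0],
    [0,0,-0.5,0,0,0],
    [0,0,-0.5,0,0,0]
  ]
}}

```text
clock: 31.7
tcp_pos: [0.4941, 0.1707, 0.1347]
orientation: [-3.12, 0.345, -0.004]
contact_force: [-1.0, 0.3, -0.3]
grip_width: 0.0853
gripper_force: 0.0
```

```bash
python3 look.py bar_mid .493 .169 .019; python3 look.py hex_mid .6834 -.0872 0; python3 go.py .6834 -.0872 .13
```

```text
top [191. 221.  19.  22.] 0.91 off px 7.1
  lm at z: [[0.4869, 0.1674, 0.043]]
side [232. 126.  36.  28.] 0.98 off px 2.6
  lm at z: [[0.4979, 0.2427, 0.043], [0.5995, 0.152, 0.043]]
fit [0.4932 0.1723 3.0043] 0.513 2
[0.49230531 0.16999019 0.1323643 ]
top [308. 129.  18.  22.] 0.73 off px 2.2
  lm at z: [[0.6805, -0.0896, 0.024]]
side [364. 163.  19.  27.] 0.86 off px 1.4
  lm at z: [[0.691, -0.0854, 0.024]]
fit [ 0.6854 -0.0865  0.23  ] 0.154 2
[0.49290578 0.17013436 0.13308212]
shift [0.969 0.838 0.012] turn [ 0.  0. -0.] dist 0.32 deg 0.0 clock 32.3 q [-1.25  0.5   1.06  2.03 -0.55  0.92 -1.69] yaw -1.791
```

Run:
```python
from fit import *
t=r.grab_frame('top'); s=r.grab_frame('side'); L=[]
for f in (t,s):
  for x in ((.6854,-.0865,.23),(.6844,-.087,.3616)):
    k=8; im=cv2.resize(f['pixels'][:,:,::-1],None,fx=k,fy=k,interpolation=cv2.INTER_CUBIC).copy()
    P=SH['hex_mid'][0]; c,s_=np.cos(x[2]),np.sin(x[2]); q=P@np.array([[c,s_],[-s_,c]])+x[:2]
    for z in (0,.048): cv2.polylines(im,[np.array([(proj(f,[*a,z])+.5)*k for a in q]).round().astype(np.int32)],True,(0,0,255),1)
    u=(proj(f,[*x[:2],.024])*k).astype(int); L.append(im[u[1]-145:u[1]+145,u[0]-145:u[0]+145])
cv2.imwrite('pics/hx.png',np.vstack([np.hstack(L[:2]),np.hstack(L[2:])]))
```

```text
(no output)
```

View pics/hx.png

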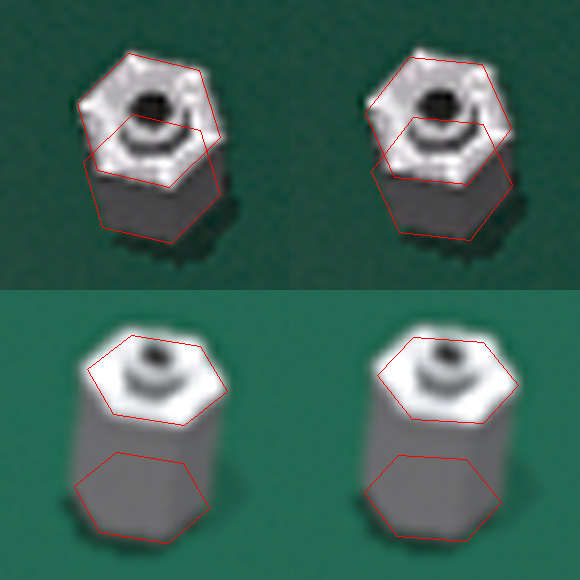

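The hex now stands at (.685, -.0865) with yaw 0.23 (left overlay fits), so I'm grasping across flats at 1.80.

>>> {"op": "apply_moves", "data": {
  "rows": [
    [0.48,0.42,0,0,0,0],
    [0.48,0.42,0,0,0,0],
    [0.48,0.42,0,0,0,0],
    [0.48,0.42,0,0,0,0]
  ]
}}

```text
clock: 32.9
tcp_pos: [0.5884, 0.038, 0.1337]
orientation: [3.12, -0.353, 0.003]
contact_force: [-0.4, 0.9, 0.7]
grip_width: 0.0859
gripper_force: 0.0
```

```bash
python3 go.py .685 -.0866 .13 1.80
```

```text
shift [0.488 0.399 0.016] turn [ 0.001 -0.001 -0.289] dist 0.158 deg 26.0 clock 32.9 q [-0.86  0.59  0.97  1.88 -0.59  0.99 -1.42] yaw -1.796
```

>>> {"op": "apply_moves", "data": {
  "rows": [
    [0.488,0.402,0,0,0,-0.289],
    [0.488,0.402,0,0,0,-0.289],
    [0.488,0.402,0,0,0,-0.289],
    [0.488,0.402,0,0,0,-0.289],
    [0.488,0.402,0,0,0,-0.289]
  ]
}}

```text
clock: 33.52
tcp_pos: [0.6836, -0.0811, 0.1327]
orientation: [-3.119, -0.367, 0.002]
contact_force: [-0.6, 0.4, -0.9]
grip_width: 0.0852
gripper_force: 0.0
```

```bash
python3 go.py .685 -.0866 -.012 1.80
```

```text
shift [0.001 0.024 0.579] turn [-0.001  0.001  0.003] dist 0.145 deg -0.3 clock 33.525 q [-0.48  0.69  0.78  1.62 -0.54  1.06 -0.87] yaw -1.336
```

>>> {"op": "apply_moves", "data": {
  "rows": [
    [0,0.015,0.15,0,0,0],
    [0,0.015,0.33,0,0,0],
    [0,0.015,0.48,0,0,0],
    [0,0.015,0.575,0,0,0],
    [0,0.015,0.575,0,0,0]
  ]
}}

```text
clock: 34.15
tcp_pos: [0.6837, -0.0851, -0.012]
orientation: [-3.119, -0.368, 0.005]
contact_force: [0.6, -0.5, 0.3]
grip_width: 0.0855
gripper_force: 0.0
```

>>> {"op": "apply_moves", "data": {
  "rows": [
    [0,0,0,0,0,0],
    [0,0,0,0,0,0],
    [0,0,0,0,0,0],
    [0,0,0,0,0,0],
    [0,0,0,0,0,0]
  ],
  "claw": 0
}}

```text
clock: 34.78
tcp_pos: [0.6862, -0.0869, -0.0089]
orientation: [3.12, 0.366, 0.004]
contact_force: [-1.4, 0.4, 5.3]
grip_width: 0.0348
gripper_force: 81.4
```

```bash
python3 go.py .5144 .2645 .12 1.3496
```

```text
shift [-0.342 -1.526 -0.517] turn [-0.    -0.002  0.29 ] dist 0.412 deg -26.1 clock 34.775 q [-0.39  0.85  0.66  1.68 -0.66  0.85 -0.78] yaw -1.337
```

>>> {"op": "apply_moves", "data": {
  "rows": [
    [0,0,-0.15,0,0,0],
    [0,0,-0.3,0,0,0],
    [0,0,-0.45,0,0,0],
    [0,0,-0.53,0,0,0],
    [0,0,-0.53,0,0,0]
  ]
}}

```text
clock: 35.4
tcp_pos: [0.6856, -0.0868, 0.1229]
orientation: [3.12, 0.366, 0.003]
contact_force: [-0.3, -0.9, -3.6]
grip_width: 0.0343
gripper_force: 80.9
```

>>> {"op": "apply_moves", "data": {
  "rows": [
    [-0.17,-0.76,0,0,0,0],
    [-0.17,-0.76,0,0,0,0],
    [-0.17,-0.76,0,0,0,0],
    [-0.17,-0.76,0,0,0,0],
    [-0.17,-0.76,0,0,0,0]
  ]
}}

```text
clock: 36.02
tcp_pos: [0.5987, 0.0888, 0.1206]
orientation: [3.119, 0.369, -0.003]
contact_force: [-0.8, -1.2, -3.3]
grip_width: 0.0348
gripper_force: 81.5
```

```bash
python3 go.py .5144 .2645 .12 1.3496
```

```text
shift [-0.164 -0.762  0.003] turn [0.001 0.001 0.291] dist 0.195 deg -26.2 clock 36.025 q [-0.84  0.58  0.82  1.84 -0.51  0.95 -1.12] yaw -1.335
```

>>> {"op": "apply_moves", "data": {
  "rows": [
    [-0.166,-0.762,0,0,0,0.29],
    [-0.166,-0.762,0,0,0,0.29],
    [-0.166,-0.762,0,0,0,0.29],
    [-0.166,-0.762,0,0,0,0.29],
    [-0.166,-0.762,0,0,0,0.29]
  ]
}}

```text
clock: 36.65
tcp_pos: [0.5159, 0.2627, 0.1217]
orientation: [3.121, -0.348, 0.001]
contact_force: [0.9, -1.1, -3.4]
grip_width: 0.0347
gripper_force: 81.7
```

```bash
python3 look.py hex_mid .5144 .2645 .129; python3 go.py .5144 .2645 .0135 1.3496
```

```text
top [128. 212.  24.   9.] 0.51 off px 9.0
  lm at z: [[0.5107, 0.2645, 0.153]]
side [230.  74.  14.  21.] 0.74 off px 1.1
  lm at z: [[0.5172, 0.26, 0.153]]
fit [0.5133 0.2635 1.1284] 1.159 2
[0.51607777 0.26217808 0.12215928]
shift [-0.009 -0.008  0.435] turn [-0.    -0.    -0.002] dist 0.109 deg 0.2 clock 36.95 q [-1.27  0.6   0.97  1.91 -0.6   0.96 -1.81] yaw -1.795
```

>>> {"op": "apply_moves", "data": {
  "rows": [
    [-0.007,-0.006,0.1,0,0,0],
    [-0.007,-0.006,0.25,0,0,0],
    [-0.007,-0.006,0.36,0,0,0],
    [-0.007,-0.006,0.42,0,0,0],
    [-0.007,-0.006,0.42,0,0,0]
  ]
}}

```text
clock: 37.58
tcp_pos: [0.5138, 0.2651, 0.0166]
orientation: [3.121, -0.349, -0.001]
contact_force: [0.5, 0.3, -3.5]
grip_width: 0.0343
gripper_force: 81.7
```

>>> {"op": "apply_moves", "data": {
  "rows": [
    [0,0,0.008,0,0,0],
    [0,0,0.016,0,0,0],
    [0,0,0.02,0,0,0],
    [0,0,0.02,0,0,0]
  ]
}}

```text
clock: 38.08
tcp_pos: [0.5139, 0.2659, 0.0122]
orientation: [-3.122, 0.347, -0.0]
contact_force: [-0.3, -0.4, -3.4]
grip_width: 0.0345
gripper_force: 81.7
```

>>> {"op": "apply_moves", "data": {
  "rows": [
    [0,0,0.005,0,0,0],
    [0,0,0.01,0,0,0],
    [0,0,0.014,0,0,0],
    [0,0,0.014,0,0,0]
  ]
}}

```text
clock: 38.58
tcp_pos: [0.5139, 0.2658, 0.01]
orientation: [-3.121, 0.348, 0.001]
contact_force: [-5.8, -1.8, 14.0]
grip_width: 0.035
gripper_force: 84.1
```

Contact at 10 mm as expected. I'm releasing, rising and moving aside, then checking everything.

>>> {"op": "apply_moves", "data": {
  "rows": [
    [0,0,0,0,0,0],
    [0,0,0,0,0,0],
    [0,0,0,0,0,0],
    [0,0,0,0,0,0],
    [0,0,0,0,0,0]
  ],
  "claw": 1
}}

```text
clock: 39.2
tcp_pos: [0.5139, 0.2657, 0.0084]
orientation: [3.122, -0.348, -0.0]
contact_force: [0.5, -0.4, 1.2]
grip_width: 0.0853
gripper_force: 0.0
```

>>> {"op": "apply_moves", "data": {
  "rows": [
    [0,0,-0.1,0,0,0],
    [0,0,-0.25,0,0,0],
    [0,0,-0.4,0,0,0],
    [0,0,-0.6,0,0,0],
    [0,0,-0.7,0,0,0]
  ]
}}

```text
clock: 39.83
tcp_pos: [0.5149, 0.2658, 0.186]
orientation: [-3.12, 0.348, -0.003]
contact_force: [-0.0, -0.0, 0.3]
grip_width: 0.0855
gripper_force: 0.0
```

```bash
python3 go.py .35 .5 .2
```

```text
shift [-0.85  -0.769 -0.056] turn [-0.001 -0.001 -0.   ] dist 0.287 deg 0.0 clock 39.825 q [-1.34  0.52  1.06  1.85 -0.52  1.07 -1.88] yaw -1.793
```

>>> {"op": "apply_moves", "data": {
  "rows": [
    [-0.85,-0.77,0,0,0,0],
    [-0.85,-0.77,0,0,0,0],
    [-0.85,-0.77,0,0,0,0],
    [-0.85,-0.77,0,0,0,0],
    [-0.85,-0.77,0,0,0,0]
  ]
}}

```text
clock: 40.45
tcp_pos: [0.3458, 0.5034, 0.183]
orientation: [-3.123, 0.341, 0.001]
contact_force: [1.2, 0.1, -0.4]
grip_width: 0.0852
gripper_force: 0.0
```

```bash
for a in "hex_mid .5144 .2645" "round_mid .5885 .1474" "square_mid .61 .243" "bar_mid .4929 .1689"; do python3 look.py $a .019 | grep -E 'fit|rect'; done; python3 look.py small_hex_mid .6787 -.1981 0 |grep fit;  python3 look.py small_round_mid .5525 -.318 0|grep fit
python3 - <<'E'
from h import *
t=r.grab_frame('top'); s=r.grab_frame('side'); L=[]
for f in (t,s):
    u=(proj(f,[.551,.206,.03])).astype(int); L.append(cv2.resize(f['pixels'][u[1]-70:u[1]+70,u[0]-70:u[0]+70,::-1],(400,400),interpolation=cv2.INTER_CUBIC))
cv2.imwrite('pics/fin.png',np.hstack(L))
E
```

```text
fit [0.5146 0.2677 2.8666] 0.147 2
fit [ 0.5946  0.1461 -0.1208] 0.252 2
fit [0.6118 0.2426 1.2878] 0.214 2
fit [0.4913 0.171  2.9362] 0.207 2
fit [ 0.6786 -0.1986  1.887 ] 0.257 2
fit [ 0.5522 -0.319   0.0808] 0.25 2
```

View pics/fin.png

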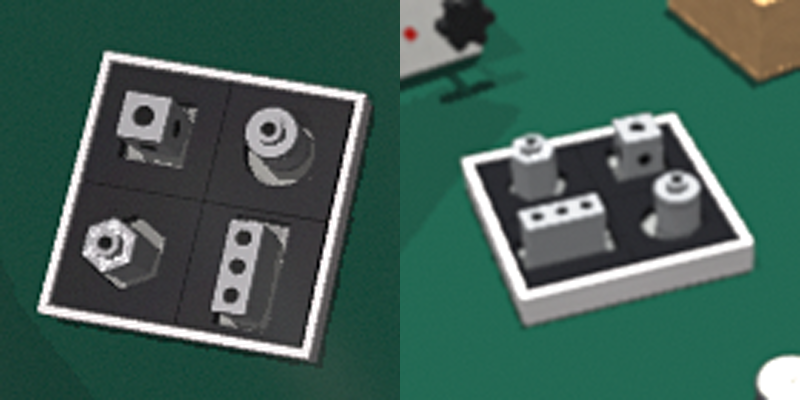

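All four parts stand upright in their own pockets (offsets at most about 6 mm), and the small parts are where they started.

```bash
python3 -c "
from bench import r
print(r.hand_in())"
```

```text
the job is handed in; nothing more can be done
None
```

All four fittings stand upright on the floors of their own pockets, at most about 6 mm off centre in the final camera check. The two small look-alikes did not move, and I handed the job in at about 42 s; no verdict came back.

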